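# Tip the drained parts baskets down onto their bases

## Robot

A 6-joint arm with a two-finger parallel gripper is mounted at the origin on the work surface. World frame = base frame: x ahead of the robot, y to its left, z up, the work surface at z = 0. Lengths are in mm, angles in rad, forces in N, time in s.
With the tool pointing down it reaches from about 350 to 875 mm from the base axis. Payload 4.2 kg.
Tool frame: the origin (TCP) lies between the finger pads; the fingertips stand 19 mm ahead of it and the grasp point (between the pads) is the TCP; y points along the fingers, z is the direction in which the jaws open and shut, and the axes are right-handed (so a half turn about y gives the same grasp; the last joint's range is limited). The gripper opens to 85 mm and grips with 20 to 120 N. Pads are 22 mm wide; open, the fingers measure 114 mm over their backs; the gripper's body (76 mm by 85 mm) begins 54 mm behind the grasp point. The pads swing forward as they close: fully open they stand 13 mm farther back than shut.
Start: joints at [1.541, 0.385, 0.008, 0, -1.194, -0.259], TCP at [177.969, 599.105, 250.312] pointing down, gripper open.
Joint ranges: [-3.14, 3.14], [-1.21, 2.06], [-1.07, 1.41], [-3.16, 2.05], [-2.99, -0.16], [-3.1, 3.1]. Speed limits (rad/s): [2.79, 2.79, 3.14, 3.14, 3.14, 3.14].

## Interface

Orientations are given as a unit quaternion [x, y, z, w].
In Python, from bench import arm gives the robot as it stands.
- The arm moves only by the shell command python3 -m inch 'ROWS'. ROWS is JSON, a list of rows, each a list of 7 numbers: the opening, from 0 (shut) to 1 (fully open), then the shift along the tool's x, y, z in cm, then the turn, a rotation vector about the tool's x, y, z in degrees. A call has 1 to 20 rows; each row is the pose to reach, as a shift and turn from the pose commanded when the call began, along the tool's axes at that moment; what a row does not reach only later rows make up. A row lasts 1/12 s, in which the tool goes at most 41.7 mm and 7.16 degrees, less where a joint would pass 70% of its speed; a pose out of reach is approached as far as the arm can. A call with a gripper value outside its range is refused whole. The fingers move at their own pace and stop on an object; the grip force is fixed at half the most. Time passes only in rows, so rows that repeat a pose let the fingers close. It gives the time, the measured TCP pose, the force and the opening at its end, in the units of the state.
- arm.read_state(): the state, without advancing time (a new reading comes with each control period).
- arm.get_image(name): name is "side" or "top" or "wrist"; returns the picture (480x640x3 uint8, red, green, blue); there is no depth.
- arm.camera_params(name): a dict with "fx", "fy", "cx", "cy" (pixels), "D" ([k1, k2, p1, p2, k3] as OpenCV has them; the pictures are not rectified), "rvec" (rotation vector, rad) and "tvec" (3), from world to camera coordinates, as OpenCV has them. Camera axes: x right, y down, z forward; pixel columns grow to the right and rows downward; lengths in mm; the calibration is good to about 2 mm. A picture is of the moment at which its call begins: read the wrist's pose just before it. camera_params takes no time and is no camera call; for the wrist camera it gives the pose at the moment of the call.
- arm.job_done(): hands the job in, once; it reports no verdict.
Trained networks look in the newest picture that a camera, given by its name, has taken for a name from the list of things; names that differ only in an ending like _2 or _b are one class to them, and where a whole thing is asked for, a point or a joint stands for the part that bears it (a point fixed in the world has none). Each returns a list of dicts, best first, with "conf" (0 to 1); they miss things now and then, are a little off and sometimes report something else, mostly with a low value. They report only what shows in the picture. A call takes as long as a camera call. They do not tell look-alikes from the thing itself.
- arm.masks_of(label, camera): "mask" (480x640 bool, what is visible of it) and "extent" ([left, top, width, height] in pixels, round what is visible of it).
The state is a dict: "clock": time; "joints": joint angles; "joint_vel": joint speeds; "joint_efforts": joint torques, N m; "position": TCP position; "ee_rot": TCP orientation; "contact_force": force on the tool from outside, world axes, zero at the start; "wrist_torque": the same for the moment, N m; "gripper_width": finger opening in mm.
Only numpy, scipy, OpenCV 4.12 (cv2) and the standard library are available. Lean on these libraries where they do the work, as an engineer would, in place of code of your own. Each camera call takes 0.05 s, during which the arm holds its last target.

## Task

Two empty parts baskets have been left standing on edge on the bench to drain. Push each one over with the fingertips so that it comes down flat on its base with its open mouth up, ready for parts, without grasping or lifting it and without shoving it away from its place. Leave the full basket and the other things alone.

Things in the scene. Friction and masses are not known exactly. Their poses are not given: they have to be found in the camera images.
- basket_large: The larger of two empty beige slotted baskets, 140 x 100 mm, 50 mm deep, about 180 g (varies), one open mouth. Starts standing on a long side wall, 100 mm tall. Origin: on the table under the middle of the standing basket. Own x: out of the mouth (level at start, any compass direction); mouth at x = +25 mm, base at -25 mm. y: along its 140 mm length. z: up while it stands, top at 100 mm.
- basket_large_edge (a point): Middle of the mouth-side edge of the larger basket's upper side wall (body x = +25, z = 100 mm), a 4 mm wall with open mouth below it. A level push here towards the base, under 2 N, tips the basket about its heel; after about 40 mm of push it falls over by itself, away from the pusher.
- basket_large_heel (a point): Middle of the larger basket's heel: the edge between its base and the side wall it stands on (body x = -25 mm, z = 0). It stays on the table; once down, the basket covers the table from the heel to 100 mm beyond it, on the side away from the starting mouth, and is 50 mm high.
- basket_small: The smaller of two empty beige slotted baskets, 120 x 90 mm, 44 mm deep, about 140 g (varies), one open mouth. Starts standing on a long side wall, 90 mm tall. Origin: on the table under the middle of the standing basket. Own x: out of the mouth (level at start, any compass direction); mouth at x = +22 mm, base at -22 mm. y: along its 120 mm length. z: up while it stands, top at 90 mm.
- basket_small_edge (a point): Middle of the mouth-side edge of the smaller basket's upper side wall (body x = +22, z = 90 mm), a 4 mm wall with open mouth below it. A level push here towards the base, under 2 N, tips the basket about its heel; after about 40 mm of push it falls over by itself, away from the pusher.
- basket_small_heel (a point): Middle of the smaller basket's heel: the edge between its base and the side wall it stands on (body x = -22 mm, z = 0). It stays on the table; once down, the basket covers the table from the heel to 90 mm beyond it, on the side away from the starting mouth, and is 44 mm high.
- full_basket: A third beige basket, 140 (own y) x 100 (own x) x 50 mm high, already lying on its base and filled with black rubber bushes; loose; leave alone. Origin: centre of its underside, z up.
- spray_can: Closed spray can, 52 mm diameter, 170 mm tall, standing loose; leave alone. Origin: centre of its underside, z up.
- mould_insert: Steel mould insert with four blind holes, 50 x 50 x 30 mm, loose; leave alone. Origin: centre of its underside, z up.
- tape_roll: Cardboard-coloured tape roll lying flat, 70 mm outside diameter, 24 mm high, loose; leave alone. Origin: centre of its underside, z up.
Things that resemble listed ones, but are neither listed nor needed, are in the scene too. What is shaped like the basket_large but blue or red is not meant. Leave any green look-alike of the basket_small alone.

How it is judged (in metres and radians):
At the end, for the whole second after the job is handed in: Both empty baskets lie at rest flat on their bases, mouth up within 0.08 rad, the heel of each on the table (below 12 mm) and within 60 mm of where it stood (angle between each of basket_large, basket_small's own x axis and vertical below 0.08 rad and height (world z) of each of basket_large_heel, basket_small_heel below 0.012 m and distance of each of basket_large_heel, basket_small_heel from where it was at the start of the episode below 0.06 m and linear speed of each of basket_large, basket_small below 0.02 m/s and angular speed of each of basket_large, basket_small below 0.1 rad/s); the robot touches nothing.
It fails at once if an empty basket's heel is lifted more than 30 mm (basket lifted, or tipped onto its mouth) (height (world z) of any of basket_large_heel, basket_small_heel above 0.03 m).
It fails at once if an empty basket's heel is shoved or carried more than 60 mm from where it stood (distance of any of basket_large_heel, basket_small_heel from where it was at the start of the episode above 0.06 m).
It fails at once if the full basket, can, mould insert or tape roll is moved more than 20 mm or tipped (distance of any of full_basket, spray_can, mould_insert, tape_roll from where it was at the start of the episode above 0.02 m or angle between any of full_basket, spray_can, mould_insert, tape_roll's own z axis and vertical above 0.3 rad).
It also fails if it takes over 40 s, if anything falls off the work surface, if the arm or the gripper's body presses on something with over 40 N, if the wrist force passes 120 N, or if a joint passes its speed limit or range.

## Working session

There is one attempt and no reset: what is moved stays moved. The work goes in short steps, Python scripts to look and compute and a shell command to move; the robot and the scene stay as the last step left them, time stands still between calls to the robot, and variables do not carry over. Pictures are saved under pics/ and viewed, and the job is handed in when it is done.

```bash
ls; mkdir -p pics; python3 - <<'E'
from bench import arm
import cv2
for n in ["side","top","wrist"]:
    im=arm.get_image(n); cv2.imwrite(f"pics/{n}0.png",im[:,:,::-1])
    p=arm.camera_params(n); print(n,p)
print(arm.read_state())
E
```

```text
pics
side {'fx': 601.1627208091376, 'fy': 601.1627208091376, 'cx': 309.4712965198103, 'cy': 243.27304079884402, 'D': array([-0.0601521,  0.       ,  0.       ,  0.       ,  0.       ]), 'rvec': array([ 2.11393417, -0.71055757,  0.35392448]), 'tvec': array([-442.42405655,  282.81073878, 1292.91267284])}
top {'fx': 610.875025472957, 'fy': 610.875025472957, 'cx': 320.71794702201123, 'cy': 222.98101481116925, 'D': array([-0.01934786,  0.        ,  0.        ,  0.        ,  0.        ]), 'rvec': array([ 2.08467565, -2.10192759,  0.25293935]), 'tvec': array([ -11.19564199,  594.78199345, 1411.1934267 ])}
wrist {'fx': 417.8796367345515, 'fy': 417.8796367345515, 'cx': 322.8838962189559, 'cy': 251.05152494051333, 'D': array([-0.07575956,  0.        ,  0.        ,  0.        ,  0.        ]), 'rvec': array([-1.77144247,  2.37791818,  0.31301407]), 'tvec': array([623.89870206, -34.26309074, 378.73752482])}
{'clock': 0.15, 'joints': array([ 1.54060670e+00,  3.85349993e-01,  6.93867462e-03, -3.33898493e-04,
       -1.19399059e+00, -2.58610752e-01]), 'joint_vel': array([-0.00087586, -0.00144372,  0.00282247,  0.00174086,  0.0002193 ,
       -0.00231289]), 'joint_efforts': array([-1.39164712e-05, -3.92678189e+01,  1.88584167e+01,  4.18865383e+00,
       -3.37542733e-03,  1.27197346e-07]), 'position': array([177.86726368, 598.7320983 , 249.49318799]), 'ee_rot': array([-0.10175059, -0.69916453,  0.70031746,  0.10183924]), 'contact_force': array([ 0.47862443, -0.08468962,  0.19237863]), 'wrist_torque': array([-0.02887389, -0.03103558,  0.03361496]), 'gripper_width': 85.5908232774267}
```

View pics/side0.png

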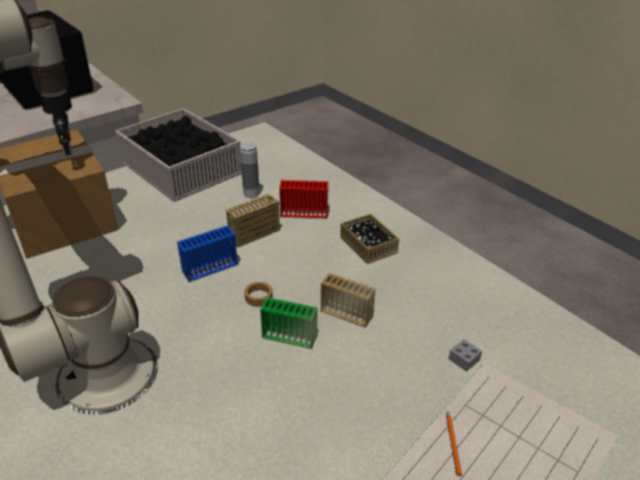

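View pics/top0.png

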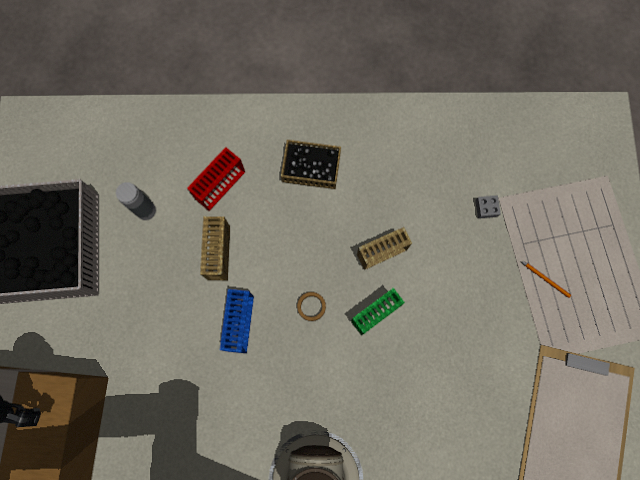

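View pics/wrist0.png

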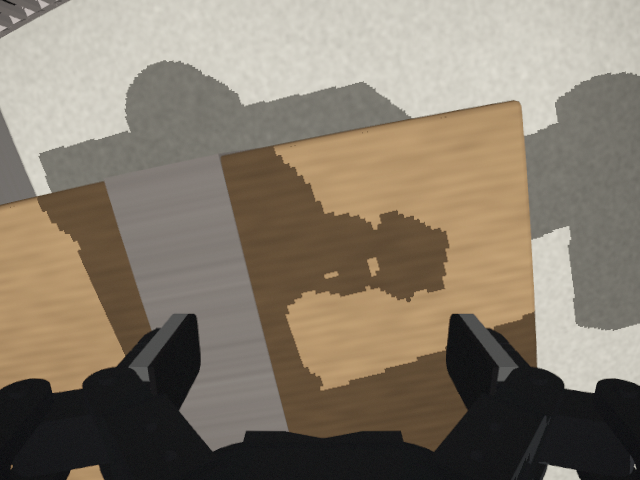

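Beige candidates are at top (214,248) / side (253,220) and at top (385,248) / side (348,298). The look-alikes are red at top (217,180), blue (237,320) and green (377,311), and the full basket is at (310,163). Next I'll crop in on the beige pair and run the masks.

```bash
cat > h.py <<'E'
from bench import arm
import cv2, numpy as np
P={n:arm.camera_params(n) for n in ["side","top"]}
def K(p): return np.array([[p['fx'],0,p['cx']],[0,p['fy'],p['cy']],[0,0,1.]])
def proj(n,X):
    p=P[n]; return cv2.projectPoints(np.float64(X).reshape(-1,1,3),p['rvec'],p['tvec'],K(p),p['D'])[0].reshape(-1,2)
def atz(n,uv,z):
    p=P[n]; q=cv2.undistortPoints(np.float64(uv).reshape(-1,1,2),K(p),p['D']).reshape(-1,2)
    R=cv2.Rodrigues(p['rvec'])[0]; C=-R.T@p['tvec']; out=[]
    for a in q:
        d=R.T@np.array([a[0],a[1],1]); out.append(C+d*(z-C[2])/d[2])
    return np.array(out)
E
python3 - <<'E'
from h import *
t=arm.get_image("top"); s=arm.get_image("side")
def crop(im,c,h=45,k=5):
    x,y=c; return cv2.resize(im[y-h:y+h,x-h:x+h],None,fx=k*.88,fy=k*.88,interpolation=cv2.INTER_CUBIC)
o=np.hstack([crop(t,(214,248),35,5.6),crop(t,(385,248),35,5.6)])
o2=np.hstack([crop(s,(253,220),35,5.6),crop(s,(348,298),35,5.6)])
o=np.vstack([o,o2]); o=cv2.resize(o,(600,600)); cv2.imwrite("pics/crop.png",o[:,:,::-1])
for l in ["basket_large","basket_small","full_basket","spray_can","mould_insert","tape_roll"]:
  for c in ["top","side"]:
    for d in arm.masks_of(l,c):
      m=d['mask']; r=cv2.minAreaRect(np.argwhere(m)[:,::-1].astype(np.float32))
      print(l,c,round(d['conf'],2),d['extent'],m.sum(),np.round(r[0]),np.round(r[1],1),round(r[2]))
print(arm.read_state()['clock'])
E
```

```text
basket_large top 0.84 [221.2, 291.8, 33.5, 61.6] 1670 [237. 321.] [27.9 62.9] 8
basket_large top 0.72 [198.5, 218.6, 30.2, 58.9] 1772 [214. 248.] [63. 30.] 90
basket_large top 0.56 [188.5, 145.5, 55.5, 63.7] 1639 [216. 178.] [31.8 59.4] 45
basket_large side 0.86 [277.3, 179.5, 50.5, 40.4] 1856 [304. 200.] [39. 50.] 90
basket_large side 0.84 [176.5, 229.2, 60.9, 51.6] 2348 [208. 253.] [42.7 62.3] 69
basket_large side 0.63 [226.0, 193.6, 56.1, 55.4] 2026 [255. 219.] [40.6 56.2] 69
basket_large side 0.38 [318.4, 270.3, 60.3, 56.5] 2121 [347. 300.] [60.1 40.8] 18
basket_small top 0.77 [356.8, 224.9, 52.7, 46.0] 1134 [383. 247.] [22.9 54.3] 65
basket_small top 0.57 [350.6, 288.0, 52.6, 49.7] 973 [377. 311.] [19.4 54.6] 53
basket_small side 0.69 [319.0, 272.7, 56.6, 55.1] 2105 [347. 300.] [59.6 40.5] 19
full_basket top 0.62 [278.9, 141.5, 65.3, 46.7] 2344 [310. 164.] [56.2 42.7] 7
full_basket side 0.92 [338.4, 216.5, 58.1, 45.1] 1890 [369. 238.] [58.  40.3] 45
spray_can top 0.72 [119.6, 183.4, 34.7, 34.8] 785 [136. 201.] [43.1 20.5] 45
mould_insert top 0.84 [476.4, 194.8, 24.2, 23.1] 473 [487. 207.] [20.7 24.2] 84
mould_insert side 0.96 [446.5, 338.7, 38.7, 33.7] 727 [465. 355.] [30.4 27.3] 35
tape_roll top 0.75 [296.8, 294.4, 28.5, 27.3] 329 [311. 306.] [28. 28.] 90
tape_roll side 0.62 [243.7, 280.2, 31.5, 25.5] 455 [258. 294.] [23. 28.] 90
0.85
```

View pics/crop.png

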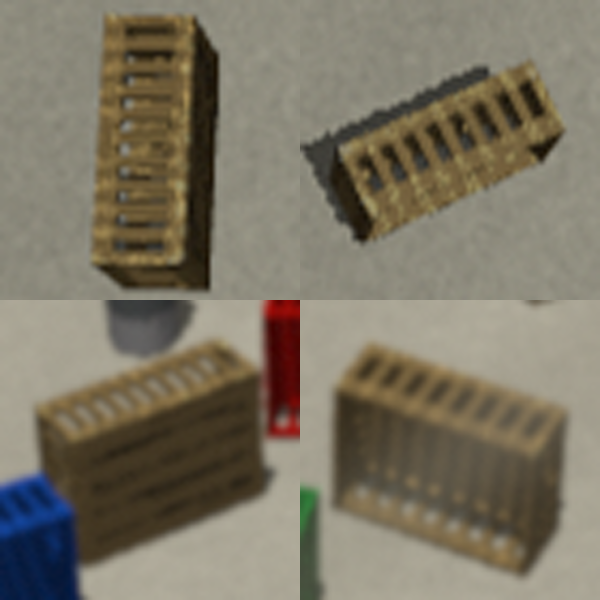

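```bash
cat >> h.py <<'E'
def corners(x,y,yaw,D,L,H):
    c,s=np.cos(yaw),np.sin(yaw); pts=[]
    for z in (0,H):
        for a,b in ((1,1),(1,-1),(-1,-1),(-1,1)):
            dx,dy=a*D/2,b*L/2; pts.append([x+c*dx-s*dy,y+s*dx+c*dy,z])
    return np.array(pts)
def sil(n,X):
    im=np.zeros((480*4,640*4),np.uint8); h=cv2.convexHull((proj(n,X)*4+1.5).round().astype(np.int32)); cv2.fillConvexPoly(im,h,255)
    return cv2.resize(im,(640,480),interpolation=cv2.INTER_AREA)/255.
E
python3 - <<'E'
from h import *
from scipy.optimize import minimize
for n in P:
    R=cv2.Rodrigues(P[n]['rvec'])[0]; print(n,"cam at",-R.T@P[n]['tvec'])
t=arm.get_image("top"); s=arm.get_image("side")
def near(l,c,uv):
    ds=[d for d in arm.masks_of(l,c)]
    ds=[d for d in ds if abs(d['extent'][0]+d['extent'][2]/2-uv[0])+abs(d['extent'][1]+d['extent'][3]/2-uv[1])<15]
    return ds[0]['mask'] if ds else None
import pickle
sizes={'L':(50,140,100),'S':(44,120,90)}
M={}
for nm,l,ut,us,yaw0 in (("left","basket_large",(214,248),(253,220),-np.pi/2),("right","basket_small",(383,247),(347,300),np.pi)):
    mt=near(l,"top",ut); ms=near(l,"side",us)
    M[nm]=(mt,ms)
    g0=atz("top",[ut],60)[0]
    ct=np.argwhere(mt)[:,::-1].astype(np.float32)
    for k,(D,L,H) in sizes.items():
        def cost(q):
            X=corners(q[0],q[1],q[2],D,L,H); r=0
            for n,m in (("top",mt),("side",ms)):
                if m is not None: r+=np.abs(sil(n,X)-m).sum()/m.sum()
            return r
        best=min((minimize(cost,[g0[0],g0[1],y],method="Nelder-Mead",options=dict(initial_simplex=[[g0[0],g0[1],y],[g0[0]+15,g0[1],y],[g0[0],g0[1]+15,y],[g0[0],g0[1],y+.25]],xatol=.2,fatol=1e-4)) for y in np.arange(0,np.pi,.4)),key=lambda r:r.fun)
        print(nm,k,best.x,best.fun)
for l,uv,z in (("full",(310,163),50),("can base",(150,215),0),("insert",(487,207),30),("tape",(311,306),24)):
    print(l,atz("top",[uv],z)[0].round())
for l,uv,z in (("red",(217,180),90),("blue",(237,320),90),("green",(377,311),90)):
    print(l,atz("top",[uv],60)[0].round())
pickle.dump((M,t,s),open("m.pkl","wb"))
E
```

```text
side cam at [-169.59531668 -964.34762464  994.29131887]
top cam at [ 240.83770679  -15.21788724 1512.32386234]
left L [539.318874   242.15244427   1.54851514] 0.11846346805692319
left S [547.12486159 243.41785544   1.47882231] 0.4375900445502433
right L [ 5.33102188e+02 -1.65909276e+02  4.83784690e-01] 0.6681201987002441
right S [ 5.36978943e+02 -1.68573022e+02  4.24454100e-01] 0.11204301815587313
full [756.  10.  50.]
can base [637. 421.   0.]
insert [ 643. -435.   30.]
tape [399.   9.  24.]
red [710. 242.  60.]
blue [364. 183.  60.]
green [ 382. -148.   60.]
```

```bash
cat >> h.py <<'E'
from scipy.spatial.transform import Rotation as Ro
def plan(target,zdir,st=None,xs=None):
    """delta in tool frame (cm) and rotvec (deg) to reach target TCP with tool y down, tool z along ±zdir (horizontal)"""
    st=st or arm.read_state(); R=Ro.from_quat(st['ee_rot'])
    print("pos",st['position'].round(1),"clock",st['clock']); print("axes x,y,z:",R.as_matrix().T.round(3).tolist())
    d=R.inv().apply(np.array(target)-st['position'])/10; print("shift cm",d.round(2))
    for sg in (1,-1):
        z=sg*np.array([zdir[0],zdir[1],0.]); z/=np.linalg.norm(z); y=np.array([0,0,-1.]); x=np.cross(y,z)
        T=Ro.from_matrix(np.column_stack([x,y,z])); print(sg,"turn deg",np.degrees((R.inv()*T).as_rotvec()).round(1))
E
python3 - <<'E'
from h import *
plan([541,318,250],[-1,0.022])
p=arm.camera_params("wrist");R=cv2.Rodrigues(p['rvec'])[0];C=-R.T@p['tvec']; st=arm.read_state()
print("cam in tool",Ro.from_quat(st['ee_rot']).inv().apply(C-st['position']).round(), st['joints'].round(3))
s=cv2.imread("pics/side0.png");t=cv2.imread("pics/top0.png")
for im,n in((t,"top"),(s,"side")):
  for q,sz in (((539.3,242.2,1.5485),(50,140,100)),((537,-168.6,3.566),(44,120,90))):
    c=proj(n,corners(*q,*sz)).round().astype(int)
    for i in range(4):
        for a,b in((i,(i+1)%4),(i+4,(i+1)%4+4),(i,i+4)): cv2.line(im,c[a].tolist(),c[b].tolist(),(255,255,0) if not(a%4 in(0,1) and b%4 in(0,1)) else (0,0,255),1)
cv2.imwrite("pics/fit.png",np.hstack([cv2.resize(t[200:290,190:430],None,fx=1.66,fy=1.66),cv2.resize(s[180:340,220:390],(400,376))[:149]]) if 0 else cv2.resize(np.hstack([t[180:340,190:430],s[180:340,220:390]]),None,fx=1.95,fy=1.95))
E
```

```text
pos [178.  599.1 250.3] clock 1.15
axes x,y,z: [[-0.959, 0.285, -0.0], [0.0, 0.0, -1.0], [-0.285, -0.959, -0.0]]
shift cm [-4.281e+01  3.000e-02  1.661e+01]
1 turn deg [ 0.  74.7  0. ]
-1 turn deg [   0.  -105.3   -0. ]
cam in tool [ -66. -123.   -0.] [ 1.541  0.385  0.008  0.    -1.194 -0.259]
```

View pics/fit.png

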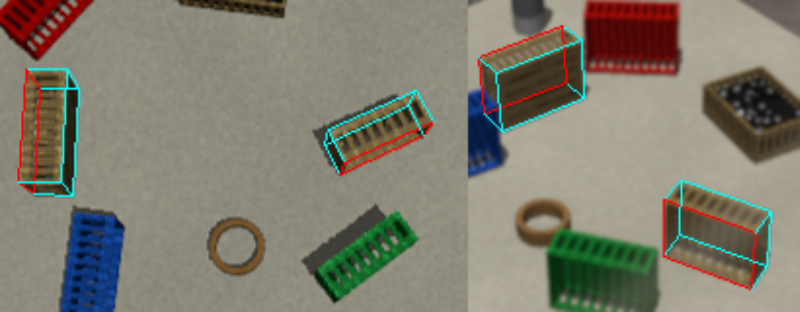

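The fits agree in both views. basket_large is the left beige one at (539,242) with its mouth to +y, and basket_small is the right one at (537,-169) with its mouth towards the robot at yaw 3.566. First move is to a point above the mouth side of the large basket.

```bash
python3 -m inch '[[0.4,-42.8,0,16.6,0,74.7,0],[0.4,-42.8,0,16.6,0,74.7,0],[0.4,-42.8,0,16.6,0,74.7,0],[0.4,-42.8,0,16.6,0,74.7,0],[0.4,-42.8,0,16.6,0,74.7,0],[0.4,-42.8,0,16.6,0,74.7,0],[0.4,-42.8,0,16.6,0,74.7,0],[0.4,-42.8,0,16.6,0,74.7,0],[0.4,-42.8,0,16.6,0,74.7,0],[0.4,-42.8,0,16.6,0,74.7,0],[0.4,-42.8,0,16.6,0,74.7,0],[0.4,-42.8,0,16.6,0,74.7,0],[0.4,-42.8,0,16.6,0,74.7,0],[0.4,-42.8,0,16.6,0,74.7,0]]'
python3 - <<'E'
from h import *
cv2.imwrite("pics/w1.png",arm.get_image("wrist")[:,:,::-1]);cv2.imwrite("pics/s1.png",arm.get_image("side")[:,:,::-1])
plan([541,310,101],[-1,0.022])
E
```

```text
clock: 2.32
position: [541.0, 317.8, 250.0]
ee_rot: [-0.505, -0.494, 0.495, 0.506]
contact_force: [-0.7, -0.2, 0.1]
gripper_width: 34.1
pos [540.2 318.8 250.4] clock 2.4167
axes x,y,z: [[0.02, 1.0, 0.0], [-0.0, 0.0, -1.0], [-1.0, 0.02, 0.0]]
shift cm [-0.88 14.94 -0.1 ]
1 turn deg [-0.   0.1  0. ]
-1 turn deg [   0.  -179.9    0. ]
```

View pics/w1.png

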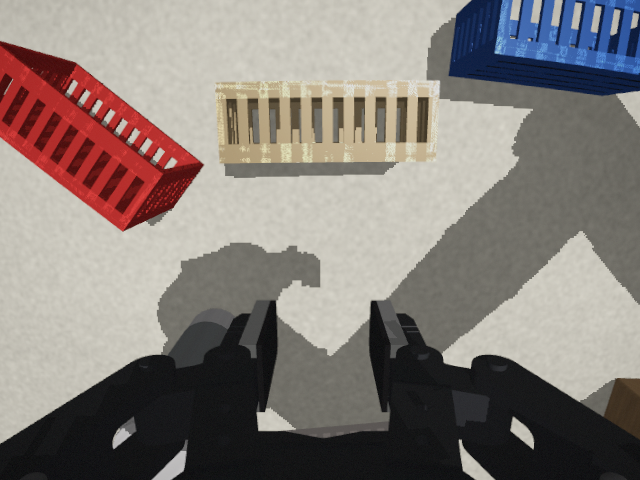

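The large basket spans pixels (217–440, 82–162), centred at x≈328 and square to the jaws. Nothing sits under the fingers. I'll descend now.

```bash
python3 -m inch '[[0.4,-0.9,14.9,-0.1,0,0,0],[0.4,-0.9,14.9,-0.1,0,0,0],[0.4,-0.9,14.9,-0.1,0,0,0],[0.4,-0.9,14.9,-0.1,0,0,0],[0.4,-0.9,14.9,-0.1,0,0,0],[0.4,-0.9,14.9,-0.1,0,0,0]]'
python3 - <<'E'
from h import *
cv2.imwrite("pics/w2.png",arm.get_image("wrist")[:,:,::-1]);i=arm.get_image("side")[:,:,::-1];cv2.imwrite("pics/s2.png",cv2.resize(i[130:290,150:350],None,fx=3.5,fy=3.5))
plan([541,285,101],[-1,0.022])
E
```

```text
clock: 2.92
position: [541.0, 309.8, 100.9]
ee_rot: [0.505, 0.494, -0.496, -0.505]
contact_force: [-0.4, 0.3, 1.2]
gripper_width: 34.1
pos [542.8 311.  103.9] clock 3.0167
axes x,y,z: [[0.02, 1.0, 0.003], [0.004, 0.003, -1.0], [-1.0, 0.02, -0.004]]
shift cm [-2.6   0.29  0.13]
1 turn deg [0.2 0.1 0.2]
-1 turn deg [   0.2 -179.9   -0.3]
```

View pics/w2.png

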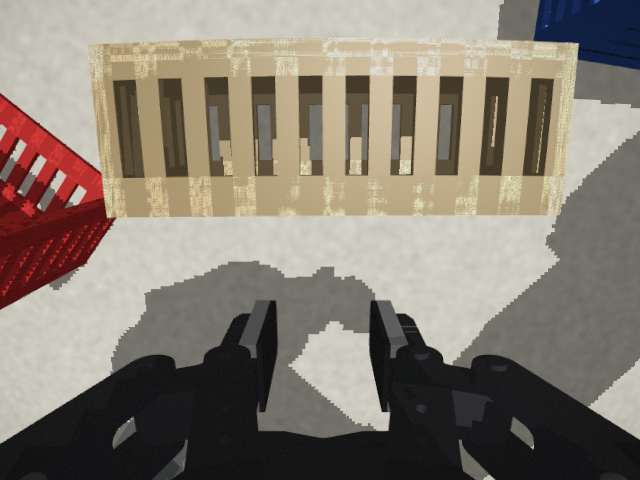

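View pics/s2.png

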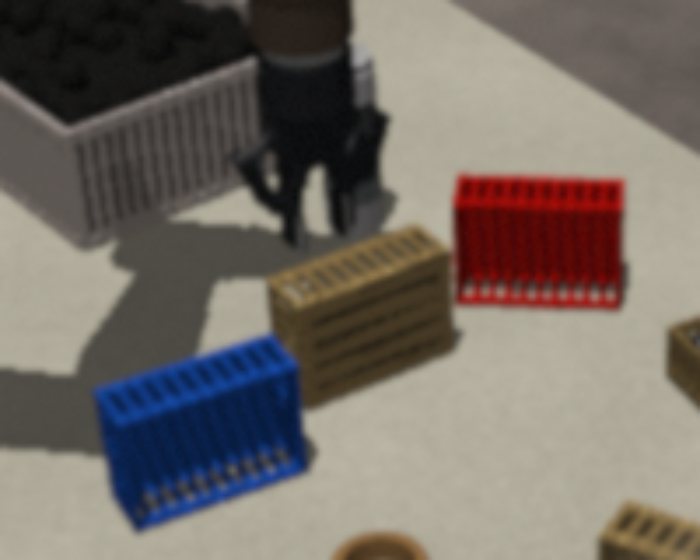

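```bash
python3 - <<'E'
from h import *
print(atz("top",[(209,209)],0),atz("top",[(209,209)],100))
E
python3 -m inch '[[0.4,-2,0,0,0,0,0],[0.4,-2.7,0,0,0,0,0],[0.4,-3.0,0,0,0,0,0],[0.4,-3.3,0,0,0,0,0],[0.4,-3.6,0,0,0,0,0],[0.4,-3.9,0,0,0,0,0],[0.4,-4.2,0,0,0,0,0],[0.4,-4.5,0,0,0,0,0],[0.4,-4.8,0,0,0,0,0],[0.4,-5.1,0,0,0,0,0],[0.4,-5.4,0,0,0,0,0],[0.4,-5.7,0,0,0,0,0],[0.4,-6.0,0,0,0,0,0]]'
python3 - <<'E'
from h import *
cv2.imwrite("pics/w3.png",arm.get_image("wrist")[:,:,::-1]);i=arm.get_image("side")[:,:,::-1];cv2.imwrite("pics/s3.png",cv2.resize(i[130:290,150:350],None,fx=3.5,fy=3.5))
plan([541,285,101],[-1,0.022])
E
```

```text
[[651.7044276  270.22510902   0.        ]] [[624.5365219  251.35064678 100.        ]]
clock: 4.1
position: [540.4, 248.7, 101.2]
ee_rot: [-0.505, -0.494, 0.495, 0.505]
contact_force: [-0.2, -0.4, -0.7]
gripper_width: 34.0
pos [540.4 248.5 101.2] clock 4.2
axes x,y,z: [[0.022, 1.0, -0.0], [-0.0, -0.0, -1.0], [-1.0, 0.022, 0.0]]
shift cm [3.65 0.02 0.02]
1 turn deg [-0. -0. -0.]
-1 turn deg [  0. 180.  -0.]
```

View pics/s3.png

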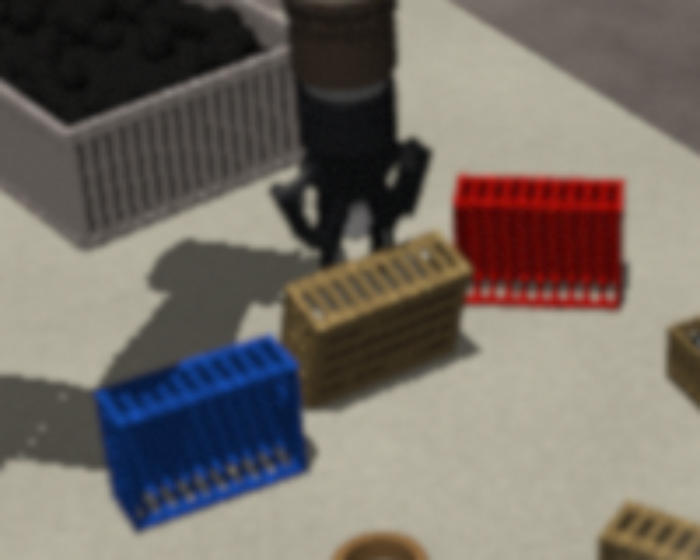

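View pics/w3.png

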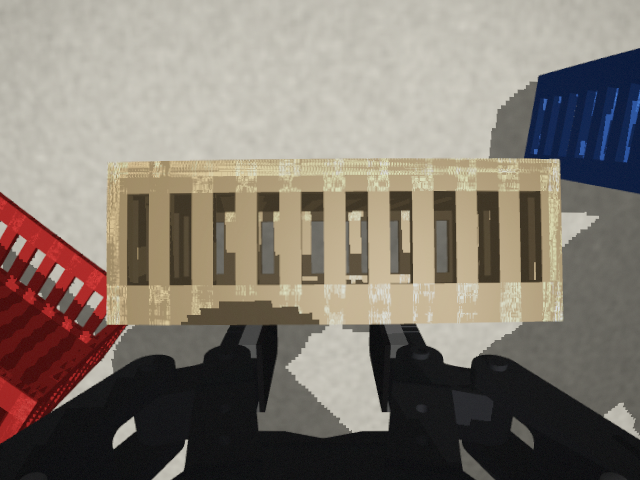

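The basket is tilting about its heel: in the side crop its top edge has moved down-right while the heel stays put. I'll keep pushing.

```bash
python3 -m inch '[[0.4,-0.3,0,0,0,0,0],[0.4,-0.6,0,0,0,0,0],[0.4,-0.9,0,0,0,0,0],[0.4,-1.1,0,0,0,0,0],[0.4,-1.3,0,0,0,0,0],[0.4,-1.5,0,0,0,0,0],[0.4,-1.7,0,0,0,0,0],[0.4,-1.8,0,0,0,0,0],[0.4,-1.8,0,0,0,0,0]]'
python3 - <<'E'
from h import *
i=arm.get_image("side")[:,:,::-1];cv2.imwrite("pics/s4.png",cv2.resize(i[130:290,150:350],None,fx=3.5,fy=3.5))
E
```

```text
clock: 4.95
position: [540.0, 230.8, 101.3]
ee_rot: [-0.505, -0.494, 0.494, 0.505]
contact_force: [-0.6, 0.2, 0.2]
gripper_width: 34.0
```

View pics/s4.png

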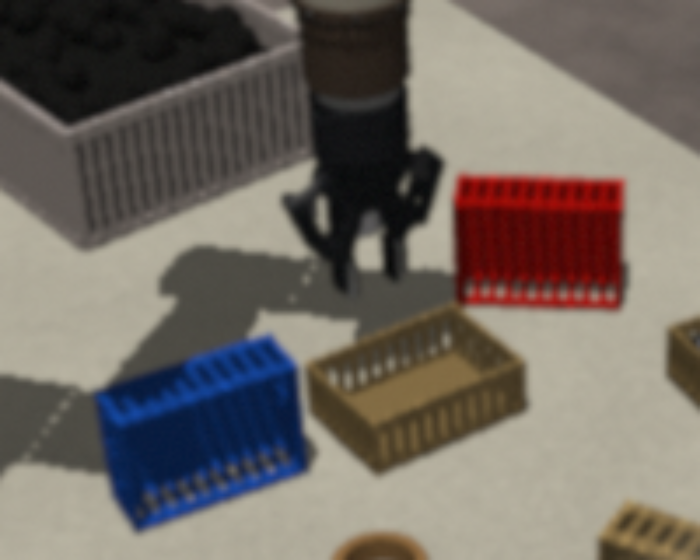

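The large basket came down flat with its mouth up. Next I'll lift away and go to the small basket.

```bash
python3 - <<'E'
from h import *
plan([482,-193,200],[0.412,-0.911])
print(arm.read_state()['joints'].round(2))
E
```

```text
pos [540.1 231.  101.3] clock 5.0
axes x,y,z: [[0.022, 1.0, 0.0], [0.0, 0.0, -1.0], [-1.0, 0.022, -0.0]]
shift cm [-42.52  -9.87   4.88]
1 turn deg [   0.  -115.6   -0. ]
-1 turn deg [ 0.  64.4  0. ]
[ 0.68  0.47 -0.27  0.   -0.83 -0.7 ]
```

```bash
python3 -m inch '[[0.4,0,-4,0,0,0,0],[0.4,0,-8,0,0,0,0],[0.4,0,-9.9,0,0,0,0],[0.4,-42.5,-9.9,4.9,0,64.4,0],[0.4,-42.5,-9.9,4.9,0,64.4,0],[0.4,-42.5,-9.9,4.9,0,64.4,0],[0.4,-42.5,-9.9,4.9,0,64.4,0],[0.4,-42.5,-9.9,4.9,0,64.4,0],[0.4,-42.5,-9.9,4.9,0,64.4,0],[0.4,-42.5,-9.9,4.9,0,64.4,0],[0.4,-42.5,-9.9,4.9,0,64.4,0],[0.4,-42.5,-9.9,4.9,0,64.4,0],[0.4,-42.5,-9.9,4.9,0,64.4,0],[0.4,-42.5,-9.9,4.9,0,64.4,0],[0.4,-42.5,-9.9,4.9,0,64.4,0],[0.4,-42.5,-9.9,4.9,0,64.4,0],[0.4,-42.5,-9.9,4.9,0,64.4,0]]'
python3 - <<'E'
from h import *
cv2.imwrite("pics/w5.png",arm.get_image("wrist")[:,:,::-1]);i=arm.get_image("side")[:,:,::-1];cv2.imwrite("pics/s5.png",cv2.resize(i[180:360,200:400],None,fx=3.3,fy=3.3))
plan([482,-193,91],[0.412,-0.911])
E
```

```text
clock: 6.42
position: [482.0, -192.0, 200.3]
ee_rot: [-0.691, -0.149, 0.149, 0.691]
contact_force: [0.1, -0.5, -0.3]
gripper_width: 33.9
pos [ 482.2 -191.5  200.4] clock 6.5167
axes x,y,z: [[0.91, 0.414, 0.0], [0.0, 0.0, -1.0], [-0.414, 0.91, 0.0]]
shift cm [-0.08 10.94 -0.13]
1 turn deg [   0.  -179.9    0. ]
-1 turn deg [-0.   0.1  0. ]
```

View pics/w5.png

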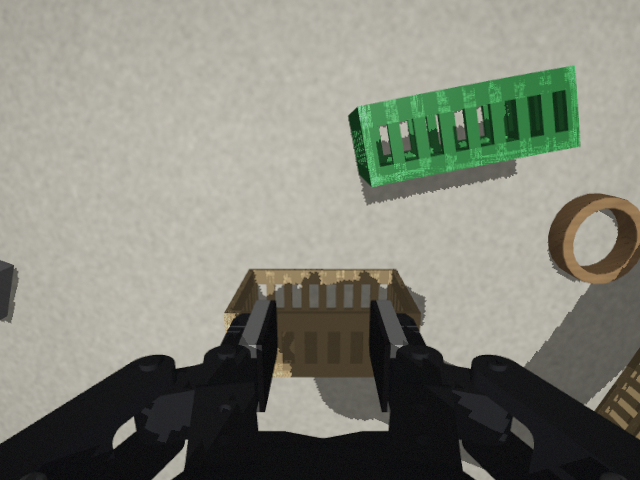

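View pics/s5.png

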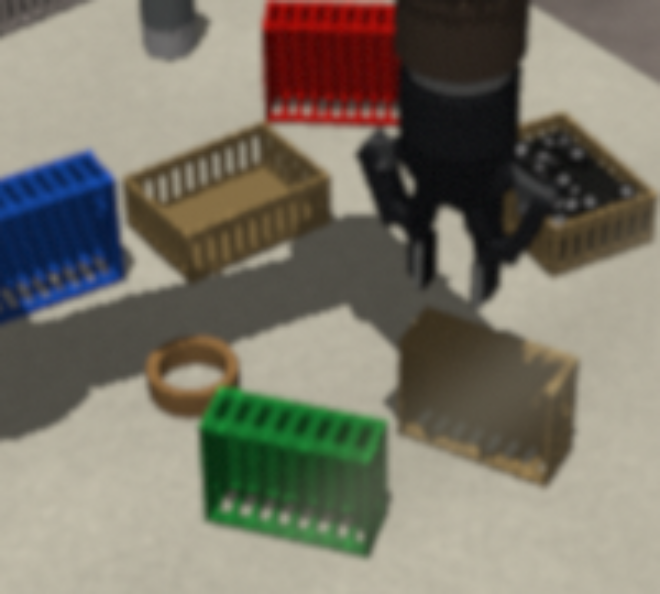

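```bash
python3 - <<'E'
from h import *
P['wrist']=arm.camera_params('wrist')
st=arm.read_state();R=Ro.from_quat(st['ee_rot'])
e=np.array([517,-177.7,90]);y=np.array([.412,-.911,0])
print(proj('wrist',[e,e+60*y,e-60*y,e-[0,0,90]]).round())
print([proj('wrist',[st['position']+R.apply([x,19,z])]).round().tolist() for x in(-11,11) for z in (-17,17)])
E
```

```text
[[321. 315.]
 [222. 314.]
 [419. 315.]
 [321. 270.]]
[[[277.0, 294.0]], [[371.0, 294.0]], [[279.0, 349.0]], [[369.0, 349.0]]]
```

The predicted edge corners (222 and 419 at row 315) match the picture, so I'll descend in front of the mouth and push along +tool x.

```bash
python3 -m inch '[[0.4,0,10.9,-0.1,0,0,0],[0.4,0,10.9,-0.1,0,0,0],[0.4,0,10.9,-0.1,0,0,0],[0.4,0,10.9,-0.1,0,0,0],[0.4,0,10.9,-0.1,0,0,0],[0.4,1.5,10.9,-0.1,0,0,0],[0.4,2.2,10.9,-0.1,0,0,0],[0.4,2.5,10.9,-0.1,0,0,0],[0.4,2.8,10.9,-0.1,0,0,0],[0.4,3.1,10.9,-0.1,0,0,0],[0.4,3.4,10.9,-0.1,0,0,0],[0.4,3.7,10.9,-0.1,0,0,0],[0.4,4.0,10.9,-0.1,0,0,0],[0.4,4.3,10.9,-0.1,0,0,0],[0.4,4.6,10.9,-0.1,0,0,0],[0.4,4.9,10.9,-0.1,0,0,0]]'
python3 - <<'E'
from h import *
i=arm.get_image("side")[:,:,::-1];cv2.imwrite("pics/s6.png",cv2.resize(i[200:360,250:450],None,fx=3.5,fy=3.5))
E
```

```text
clock: 7.85
position: [527.1, -173.4, 91.2]
ee_rot: [-0.691, -0.149, 0.149, 0.691]
contact_force: [-0.2, -0.7, 0.0]
gripper_width: 34.3
```

View pics/s6.png

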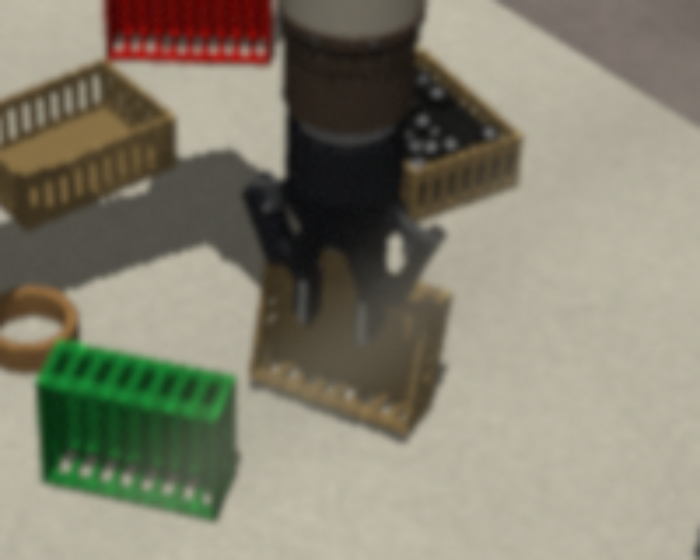

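The small basket is tipping about its heel too, with the fingers centred on its edge. I'll keep going.

```bash
python3 -m inch '[[0.4,0.3,0,0,0,0,0],[0.4,0.6,0,0,0,0,0],[0.4,0.9,0,0,0,0,0],[0.4,1.1,0,0,0,0,0],[0.4,1.3,0,0,0,0,0],[0.4,1.5,0,0,0,0,0],[0.4,1.7,0,0,0,0,0],[0.4,1.8,0,0,0,0,0],[0.4,1.8,0,0,0,0,0]]'
python3 - <<'E'
from h import *
i=arm.get_image("side")[:,:,::-1];cv2.imwrite("pics/s7.png",cv2.resize(i[200:360,250:450],None,fx=3.5,fy=3.5))
E
```

```text
clock: 8.65
position: [543.5, -165.9, 91.3]
ee_rot: [0.691, 0.149, -0.149, -0.691]
contact_force: [1.1, -0.3, -0.3]
gripper_width: 33.9
```

View pics/s7.png

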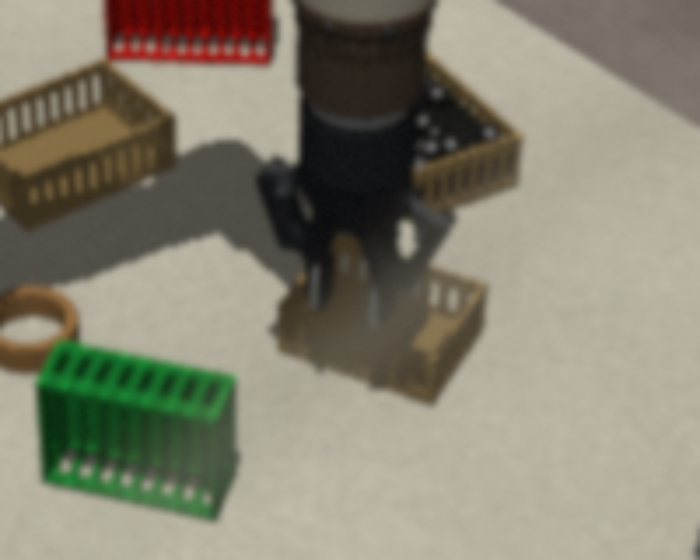

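It's falling or already down. I'll raise the tool straight up and back away so I can check.

```bash
python3 -m inch '[[0.4,0,0,0,0,0,0],[0.4,0,-3,0,0,0,0],[0.4,0,-7,0,0,0,0],[0.4,0,-11,0,0,0,0],[0.4,-4,-14,0,0,0,0],[0.4,-8,-16,0,0,0,0],[0.4,-10,-18,0,0,0,0],[0.4,-10,-18,0,0,0,0],[0.4,-10,-18,0,0,0,0],[0.4,-10,-18,0,0,0,0],[0.4,-10,-18,0,0,0,0]]'
python3 - <<'E'
from h import *
from scipy.optimize import minimize
i=arm.get_image("side");t=arm.get_image("top")
cv2.imwrite("pics/s8.png",i[:,:,::-1]);cv2.imwrite("pics/t8.png",t[:,:,::-1])
for l,D,L,H,q0,st in (("basket_large",100,140,50,(539,167,1.5485),(539.3,242.2,1.5485,25)),("basket_small",90,120,44,(597,-141,.4245+np.pi),(537,-168.6,.4245+np.pi,22))):
    g={}
    for c in("top","side"):
        u=proj(c,[[q0[0],q0[1],H/2]])[0]; b=[]
        for d in arm.masks_of(l,c):
            e=d['extent']; r=np.hypot(e[0]+e[2]/2-u[0],e[1]+e[3]/2-u[1])
            if r<20: b.append((r,d['mask'],d['conf']))
        if b: b=min(b,key=lambda a:a[0]); g[c]=b[1]; print(l,c,round(b[0],1),b[2])
    if not g: print(l,"not seen"); continue
    f=lambda q:sum(np.abs(sil(c,corners(q[0],q[1],q[2],D,L,H))-m).sum()/m.sum() for c,m in g.items())
    r=minimize(f,q0,method="Nelder-Mead",options=dict(initial_simplex=[q0,(q0[0]+12,q0[1],q0[2]),(q0[0],q0[1]+12,q0[2]),(q0[0],q0[1],q0[2]+.15)]))
    x,y,w=r.x; h1=np.array([x+D/2*np.cos(w),y+D/2*np.sin(w)]); h0=np.array([st[0]-st[3]*np.cos(st[2]),st[1]-st[3]*np.sin(st[2])])
    print(l,r.x.round(3),"resid",round(r.fun,3),"heel move",(h1-h0).round(1),np.linalg.norm(h1-h0).round(1))
print(arm.read_state()['clock'],arm.read_state()['position'])
E
```

```text
clock: 9.62
position: [452.2, -206.9, 270.2]
ee_rot: [-0.691, -0.149, 0.15, 0.692]
contact_force: [-0.5, -1.0, -0.3]
gripper_width: 34.1
basket_large top 1.0 0.81
basket_large side 3.7 0.79
basket_large [537.414 164.497   1.547] resid 0.077 heel move [-0.2 -2.7] 2.7
basket_small side 1.1 0.58
basket_small [ 598.382 -142.192    3.553] resid 0.071 heel move [ 0.1 -0.7] 0.7
9.9167 [ 452.4591109  -207.01917156  270.56540001]
```

View pics/s8.png

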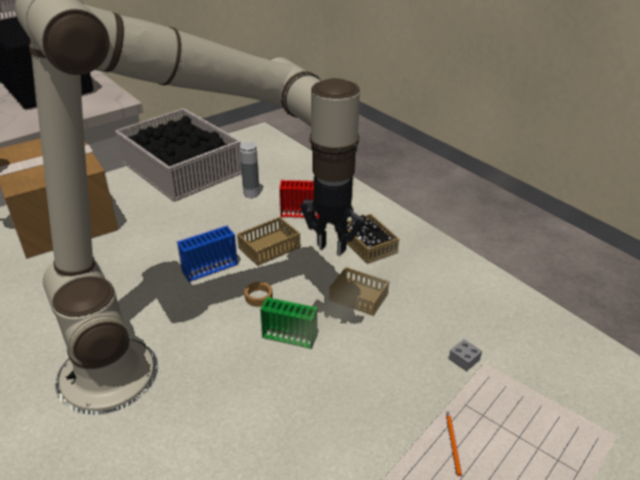

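View pics/t8.png

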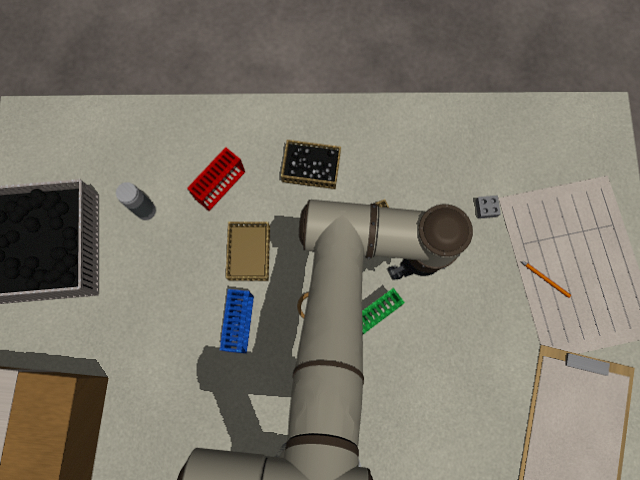

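Both baskets lie flat with their mouths up in the side view: large at (269,241), small at (359,290). The heels moved 3 mm or less, the robot is clear, and the can, mould insert, tape and full basket look unmoved. I'm handing in.

```bash
python3 -c "
from bench import arm
print(arm.job_done(), arm.read_state()['clock'])"
```

```text
the job is handed in; nothing more can be done
the job is handed in; nothing more can be done
```

I tipped both beige empty baskets onto their bases with level fingertip pushes at the mouth-side edge, without grasping them. I then raised the arm clear and handed the job in at about 10 s on the clock.

**Baskets:** in the last side picture both lie flat with the mouth up. Fitting box shapes to the network masks put the heel shift at about 2.7 mm for the large basket and 0.7 mm for the small one. The small basket was checked in the side view only, because the arm hid it from the top camera. I judged flatness from the pictures and the fits (residuals about 0.07–0.08), not from a measured angle.

**Other things:** the full basket, can, mould insert, tape roll and coloured look-alikes show no visible movement. I judged these by eye and did not re-measure them. The tape roll is partly hidden in the top view but clear in the side view.

No check failed or disagreed. The measured force stayed at noise level, about 1 N, at each reading.

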